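# Match the lids to the keepsake boxes

### The arm

A 6-joint arm with a two-finger parallel gripper is mounted at the origin on the work surface. World frame = base frame: x ahead of the robot, y to its left, z up, the work surface at z = 0. Lengths are in m, angles in rad, forces in N, time in s.
With the tool pointing down it reaches from about 0.325 to 0.9 m from the base axis. Payload 6.1 kg.
Tool frame: the origin (TCP) lies at the very end of the fingers, on their centre line; the grasp point (between the pads) lies grasp_offset behind it (grasp_offset is the distance from the TCP to the grasp point, in m); z points along the fingers, y is the line along which they close (so a half turn about z gives the same grasp; the last joint's range is limited). The gripper opens to 85 mm and grips with 20 to 120 N. Pads are 22 mm wide; open, the fingers measure 114 mm over their backs; the gripper's body (76 mm by 85 mm) begins 54 mm behind the grasp point. The pads swing forward as they close: fully open they stand 13 mm farther back than shut.
Start: joints at [-1.388, 0.22, 1.526, -0, 1.395, -0.126], TCP at [0.19, -0.595, 0.231] pointing down, gripper open.
Joint ranges: [-2.98, 2.98], [-0.91, 2.08], [0.09, 2.57], [-1.24, 4.39], [0.2, 2.65], [-2.68, 2.68]. Speed limits (rad/s): [2.57, 2.57, 3.01, 3.14, 3.14, 3.14].

### API

Orientations are given as a unit quaternion [w, x, y, z].
In Python, from cell import move_to, move_straight, move_j, release, grasp, wait, inverse_kinematics, get_state, camera, get_calibration, Unreachable, close_job, grasp_offset gives the robot as it stands. Calls block until the motion is done:
- move_to(position, orientation): joint-space move of the TCP to a pose.
- move_straight(position, frame=None, vel=0.15, until_force=None): straight line of the TCP; frame=None keeps the orientation; vel is the mean speed in m/s. With until_force (N) it stops when the force on the tool has changed by that much, and returns True; else False.
- move_j(angles): joint-space move.
- release() and grasp(strength=None): open the fingers fully, or close them until they stop; strength is the grip in N (None keeps the last).
- wait(seconds).
- inverse_kinematics(position, orientation): joint angles nearest the present ones, or None.
- get_state(): the state.
- camera(name): name is "scene" or "side" or "wrist"; returns (picture, depth): 420x560x3 uint8, red, green, blue; 420x560 float32, m along the optical axis (not along the pixel's ray), 0 where there is no reading.
- get_calibration(name): a dict with "fx", "fy", "cx", "cy" (pixels), "R" (3x3) and "t" (3): a world point X has camera coordinates R X + t; the wrist camera has in their place "hand_eye" (4x4, takes a point from camera to tool coordinates, whose origin is the TCP and whose axes are the flange's). Camera axes: x right, y down, z forward; pixel columns grow to the right and rows downward; lengths in m; the calibration is good to about 2 mm. A picture is of the moment at which its call begins: read the wrist's pose just before it. get_calibration takes no time and is no camera call.
A pose or a line that the arm cannot do raises Unreachable and nothing moves.
- close_job(): hands the job in; it is judged then, once.
The state is a dict: "clock": time; "joint_positions": joint angles; "joint_velocities": joint speeds; "joint_efforts": joint torques, N m; "position": TCP position; "ee_rot": TCP orientation; "force": force on the tool from outside, world axes, zero at the start; "moment": the same for the moment, N m; "opening": opening from 0.0 (shut) to 1.0 (fully open); "gripper_force": force on a finger pad.
Only numpy, scipy, OpenCV 4.12 (cv2) and the standard library are available. Lean on these libraries where they do the work, as an engineer would, in place of code of your own. Each camera call takes 0.05 s, during which the arm holds its last target. There are 200 camera calls.

### The job

Close the four wooden keepsake boxes: put on each box the lid of the same wood and the same shape, set down gently, centred and fully home on the rim, with the square lids lined up with the walls of their boxes. Leave the boxes where they stand.

Things in the scene. Friction and masses are not known exactly. Their poses are not given: they have to be found in the camera images.
- walnut_square_knob (a point): loose square lid, dark brown walnut with pale knob, 100 g: panel 92 mm square, 10 thick; centred locating block 56 square, 8 high under it, standing on the bench; centred knob 24 square, 40 high. Point: middle of the knob, 20 mm above the panel's top, 38 above the bench at the start. z up; x, y square to panel and knob sides (quarter turns alike).
- walnut_round_knob (a point): loose round lid, dark brown walnut with pale knob, 100 g: panel 92 mm diameter, 10 thick; centred locating block 56 diameter, 8 high under it, standing on the bench; centred knob 24 diameter, 40 high. Point: middle of the knob, 20 mm above the panel's top, 38 above the bench at the start. z up; turn about z is of no matter.
- maple_square_knob (a point): loose square lid, pale maple with dark knob, 100 g: panel 92 mm square, 10 thick; centred locating block 56 square, 8 high under it, standing on the bench; centred knob 24 square, 40 high. Point: middle of the knob, 20 mm above the panel's top, 38 above the bench at the start. z up; x, y square to panel and knob sides (quarter turns alike).
- maple_round_knob (a point): loose round lid, pale maple with dark knob, 100 g: panel 92 mm diameter, 10 thick; centred locating block 56 diameter, 8 high under it, standing on the bench; centred knob 24 diameter, 40 high. Point: middle of the knob, 20 mm above the panel's top, 38 above the bench at the start. z up; turn about z is of no matter.
- walnut_square_box: open square box, dark brown walnut, grey lining, loose, 250 g: outside 84 mm square, 50 high, walls 6, mouth 72 square. Origin: centre of its underside, on the bench; z up; x, y square to its walls. Lid fully home: panel on the rim, middle of its knob 80 mm above this origin; the lid's block has 8 mm play all round in the mouth.
- walnut_round_box: open round box, dark brown walnut, grey lining, loose, 250 g: outside 84 mm diameter, 50 high, walls 6, mouth 72 diameter. Origin: centre of its underside, on the bench; z up. Lid fully home: panel on the rim, middle of its knob 80 mm above this origin; the lid's block has 8 mm play all round in the mouth.
- maple_square_box: open square box, pale maple, grey lining, loose, 250 g: outside 84 mm square, 50 high, walls 6, mouth 72 square. Origin: centre of its underside, on the bench; z up; x, y square to its walls. Lid fully home: panel on the rim, middle of its knob 80 mm above this origin; the lid's block has 8 mm play all round in the mouth.
- maple_round_box: open round box, pale maple, grey lining, loose, 250 g: outside 84 mm diameter, 50 high, walls 6, mouth 72 diameter. Origin: centre of its underside, on the bench; z up. Lid fully home: panel on the rim, middle of its knob 80 mm above this origin; the lid's block has 8 mm play all round in the mouth.
There are look-alikes about, which are no part of the job. Leave any blue or red look-alike of the part that bears maple_round_knob alone.

How it is judged:
By the outcome, as a careful person would: the job done as asked, in the order asked, and still so for the second after the job is handed in, with the robot touching nothing.
It also fails if it takes over 117 s, if anything falls off the work surface, if the arm or the gripper's body presses on something with over 40 N, if the wrist force passes 120 N, or if a joint passes its speed limit or range.

## Working session

There is one attempt and no reset: what is moved stays moved. The work goes in short steps, each a Python script; the robot and the scene stay as the last script left them, time stands still between calls to the robot, and variables do not carry over. Pictures are saved under pics/ and viewed, at most 14 in all, crops included, and the job is handed in when it is done.

```bash
ls; mkdir -p pics; python3 - <<'E'
from cell import *
import cv2,numpy as np
s=get_state();print(s['clock'],s['position'],s['ee_rot'],grasp_offset)
for n in ['scene','side']:
    p,d=camera(n);cv2.imwrite(f'pics/{n}0.png',p[:,:,::-1]);np.savez(f'{n}0.npz',p=p,d=d)
    c=get_calibration(n);print(n,c, (d>0).mean())
print(get_calibration('wrist'))
E
```

```text
pics
0.0 [ 0.18981669 -0.59483466  0.23016615] [-9.91356843e-04  9.88103976e-01  1.53784097e-01 -3.03745903e-05] 0.0187
scene {'fx': 494.5375654183735, 'fy': 494.5375654183735, 'cx': 285.6345713088141, 'cy': 206.6385695568244, 'R': array([[-0.38203245,  0.92409518,  0.00996487],
       [ 0.52134801,  0.2244098 , -0.82330826],
       [-0.76305141, -0.30933531, -0.56750701]]), 't': array([ 0.17937863, -0.2173216 ,  1.38290717])} 0.9959736394557823
side {'fx': 449.89897569115635, 'fy': 449.89897569115635, 'cx': 285.78490444234944, 'cy': 199.85639507458163, 'R': array([[-0.86123202, -0.50819124, -0.00458967],
       [-0.37959504,  0.64925232, -0.65907437],
       [ 0.33791567, -0.56587373, -0.75206377]]), 't': array([0.41562065, 0.22719638, 1.03300693])} 0.9961309523809524
{'fx': 342.96408190674003, 'fy': 342.96408190674003, 'cx': 277.87353407370915, 'cy': 208.46876816773238, 'hand_eye': array([[-9.46935191e-04, -9.58667363e-01, -2.84527661e-01,
         7.15106800e-02],
       [ 9.99999547e-01, -9.36502063e-04, -1.72710088e-04,
         3.76924701e-04],
       [-1.00889217e-04, -2.84527695e-01,  9.58667815e-01,
        -1.41764019e-01],
       [ 0.00000000e+00,  0.00000000e+00,  0.00000000e+00,
         1.00000000e+00]])}
```

View pics/scene0.png

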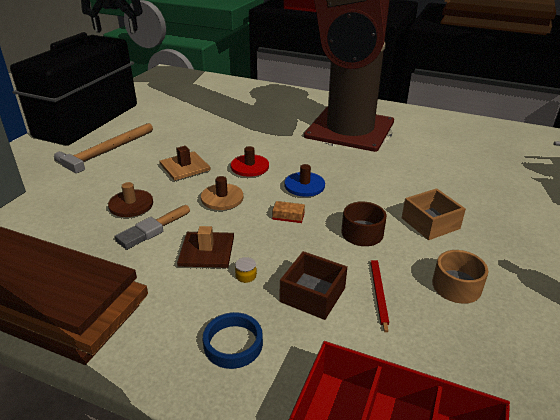

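View pics/side0.png

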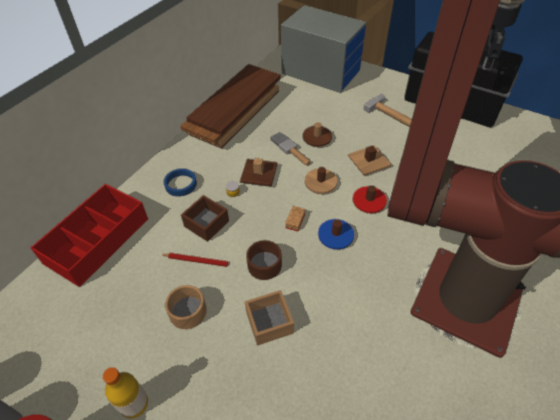

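Scene view, pixels:
- **Lids:** maple square (183,165), walnut round (130,200), maple round (222,195), walnut square (206,248).
- **Boxes:** walnut round (364,220), maple square (433,212), walnut square (313,282), maple round (460,275).

Things that could be taken for the maple round lid: the red lid (250,163) and the blue lid (305,182), both to be left alone. The pale lid with the dark knob at (222,195) is the one I want. Next I'll triangulate coarse positions.

```bash
cat > h.py <<'E'
from cell import *
import cv2,numpy as np
from scipy.spatial.transform import Rotation as Ro
def ray(cal,px):
    "world origin and directions for pixels Nx2"
    px=np.atleast_2d(px).astype(float)
    d=np.c_[(px[:,0]-cal['cx'])/cal['fx'],(px[:,1]-cal['cy'])/cal['fy'],np.ones(len(px))]
    R,t=cal['R'],cal['t']; return -R.T@t, d@R
def plane(cal,px,z):
    o,d=ray(cal,px); return (o+d*((z-o[2])/d[:,2])[:,None])
def tri(rays):
    A=0;b=0
    for o,d in rays:
        d=d/np.linalg.norm(d);P=np.eye(3)-np.outer(d,d);A=A+P;b=b+P@o
    return np.linalg.solve(A,b)
def wcal(state):
    "wrist calibration as world extrinsics at a state"
    c=dict(get_calibration('wrist'));H=c['hand_eye'];q=state['ee_rot']
    R=Ro.from_quat([q[1],q[2],q[3],q[0]]).as_matrix()
    Rw=R@H[:3,:3]; tw=R@H[:3,3]+state['position']
    c['R']=Rw.T;c['t']=-Rw.T@tw;return c
def quat(a):
    "tool down, tool y axis at world angle a-90deg (tool x at angle a)"
    M=np.array([[np.cos(a),np.sin(a),0],[np.sin(a),-np.cos(a),0],[0,0,-1]])
    x,y,z,w=Ro.from_matrix(M).as_quat();return [w,x,y,z]
def down(p,a): move_to(list(p),quat(a))
E
python3 - <<'E'
from h import *
cs,cd=get_calibration('scene'),get_calibration('side')
P=dict(lms=((183,150),(371,150)),lwr=((128,186),(318,126)),lmr=((222,180),(322,170)),lws=((205,231),(258,162)),
bwr=((364,215),(264,253)),bms=((433,208),(270,312)),bws=((313,278),(205,212)),bmr=((460,268),(186,298)),red=((249,150),(371,190)),blue=((305,168),(337,226)))
for k,(a,b) in P.items():
    (o1,d1),(o2,d2)=ray(cs,a),ray(cd,b); print(k,tri([(o1,d1[0]),(o2,d2[0])]).round(3))
s=get_state();q=s['ee_rot'];print(Ro.from_quat([q[1],q[2],q[3],q[0]]).as_matrix().round(3))
for x,y in [(.45,-.25),(.45,.1),(.6,.15),(.65,-.25)]:
    for a in np.arange(-2.5,3,.5):
        r=inverse_kinematics([x,y,.3],quat(a)); print(x,y,round(a,1),None if r is None else np.round(r,2))
E
```

```text
lms [ 0.375 -0.299  0.052]
lwr [ 0.556 -0.318  0.052]
lmr [ 0.457 -0.153  0.054]
lws [ 0.627 -0.094  0.053]
bwr [0.451 0.156 0.046]
bms [0.361 0.275 0.038]
bws [0.652 0.123 0.04 ]
bmr [0.536 0.344 0.045]
red [ 0.313 -0.157  0.052]
blue [ 0.337 -0.006  0.05 ]
[[ 0.953  0.304 -0.   ]
 [ 0.304 -0.953  0.002]
 [ 0.    -0.002 -1.   ]]
0.45 -0.25 -2.5 None
0.45 -0.25 -2.0 None
0.45 -0.25 -1.5 [-0.66 -0.08  1.72 -0.    1.51  2.41]
0.45 -0.25 -1.0 [-0.66 -0.08  1.72 -0.    1.51  1.91]
0.45 -0.25 -0.5 [-0.66 -0.08  1.72 -0.    1.51  1.41]
0.45 -0.25 0.0 [-0.66 -0.08  1.72 -0.    1.51  0.91]
0.45 -0.25 0.5 [-0.66 -0.08  1.72 -0.    1.51  0.41]
0.45 -0.25 1.0 [-0.66 -0.08  1.72 -0.    1.51 -0.09]
0.45 -0.25 1.5 [-0.66 -0.08  1.72 -0.    1.51 -0.59]
0.45 -0.25 2.0 [-0.66 -0.08  1.72 -0.    1.51 -1.09]
0.45 -0.25 2.5 [-0.66 -0.08  1.72 -0.    1.51 -1.59]
0.45 0.1 -2.5 [ 0.05 -0.22  1.84 -0.    1.52 -2.17]
0.45 0.1 -2.0 [ 0.05 -0.22  1.84 -0.    1.52 -2.67]
0.45 0.1 -1.5 None
0.45 0.1 -1.0 [ 0.05 -0.22  1.84 -0.    1.52  2.62]
0.45 0.1 -0.5 [ 0.05 -0.22  1.84 -0.    1.52  2.12]
0.45 0.1 0.0 [ 0.05
[... 608 characters left out ...]
  1.46 -0.    1.51  0.69]
0.6 0.15 1.5 [ 0.12  0.17  1.46 -0.    1.51  0.19]
0.6 0.15 2.0 [ 0.12  0.17  1.46 -0.    1.51 -0.31]
0.6 0.15 2.5 [ 0.12  0.17  1.46 -0.    1.51 -0.81]
0.65 -0.25 -2.5 None
0.65 -0.25 -2.0 None
0.65 -0.25 -1.5 [-0.48  0.36  1.23 -0.    1.55  2.59]
0.65 -0.25 -1.0 [-0.48  0.36  1.23 -0.    1.55  2.09]
0.65 -0.25 -0.5 [-0.48  0.36  1.23 -0.    1.55  1.59]
0.65 -0.25 0.0 [-0.48  0.36  1.23 -0.    1.55  1.09]
0.65 -0.25 0.5 [-0.48  0.36  1.23 -0.    1.55  0.59]
0.65 -0.25 1.0 [-0.48  0.36  1.23 -0.    1.55  0.09]
0.65 -0.25 1.5 [-0.48  0.36  1.23 -0.    1.55 -0.41]
0.65 -0.25 2.0 [-0.48  0.36  1.23 -0.    1.55 -0.91]
0.65 -0.25 2.5 [-0.48  0.36  1.23 -0.    1.55 -1.41]
```

```bash
cat > t.py <<'E'
from h import *
import pickle
out={}
for n,p,a in [('L0',(.5,-.21,.28),0),('Lp',(.5,-.21,.28),np.pi),('Bp',(.5,.23,.28),np.pi),('B0',(.5,.23,.28),0)]:
    down(p,a);wait(.2);s=get_state();im,d=camera('wrist')
    out[n]=(im,d,wcal(s));print(n,s['clock'],s['position'].round(4))
pickle.dump(out,open('w.pkl','wb'))
for k in 'LB': cv2.imwrite(f'pics/{k}.png',cv2.resize(np.hstack([out[k+'0'][0],out[k+'p'][0]]),(800,300),interpolation=cv2.INTER_AREA)[:,:,::-1])
E
python3 t.py
```

```text
L0 2.1083 [ 0.4997 -0.2107  0.2798]
Lp 5.0083 [ 0.5  -0.21  0.28]
Bp 6.875 [0.5004 0.2291 0.28  ]
B0 9.775 [0.5  0.23 0.28]
```

View pics/L.png

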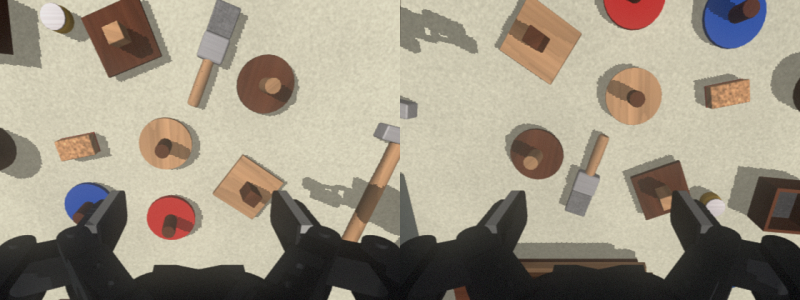

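View pics/B.png

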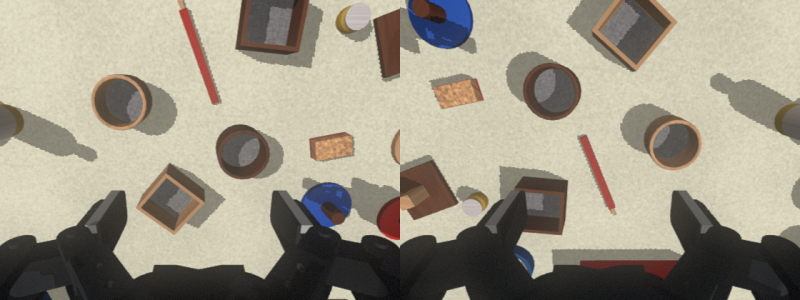

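L (800 wide) shows the maple round lid at (165,143) in the left view and (632,95) in the right, the walnut round at (266,84) and (537,153), the maple square at (249,187) and (540,40), and the walnut square at (122,37) and (660,190). The red lid is at (171,217) and the blue at (90,200). B shows the boxes at (120,102), (170,200), (242,152) and (272,25). Next is one close view straight above each object.

```bash
cat > t2.py <<'E'
from h import *
import pickle
C=dict(bmr=(.536,.344),bms=(.361,.275),bwr=(.451,.156),bws=(.652,.123),lws=(.627,-.094),lmr=(.457,-.153),lms=(.375,-.299),lwr=(.556,-.318))
out={}
for n,(x,y) in C.items():
    down((x-.0715,y,.17),0);wait(.15);s=get_state();im,d=camera('wrist')
    out[n]=(im,d,wcal(s))
print(s['clock'])
pickle.dump(out,open('c.pkl','wb'))
I=[o[0][:260,140:420] for o in out.values()]
cv2.imwrite('pics/C.png',cv2.resize(np.vstack([np.hstack(I[:4]),np.hstack(I[4:])]),(800,372),interpolation=cv2.INTER_AREA)[:,:,::-1])
for n,o in out.items():
    v=cv2.cvtColor(o[0],cv2.COLOR_RGB2HSV); print(n,[v[r,c].tolist() for r,c in [(107,278),(107,320),(70,278),(30,180),(200,400),(120,400)]])
E
python3 t2.py
```

```text
17.4083
bmr [[15, 12, 84], [14, 109, 189], [15, 91, 101], [24, 35, 212], [24, 34, 216], [26, 35, 216]]
bms [[24, 19, 67], [0, 9, 115], [0, 10, 75], [25, 35, 190], [27, 34, 193], [25, 37, 191]]
bwr [[8, 12, 84], [8, 91, 81], [17, 20, 90], [27, 31, 225], [26, 32, 221], [27, 31, 223]]
bws [[18, 15, 85], [7, 102, 80], [0, 6, 85], [26, 33, 227], [26, 27, 226], [22, 36, 217]]
lws [[14, 115, 188], [9, 115, 71], [8, 125, 106], [26, 32, 220], [14, 101, 195], [25, 35, 214]]
lmr [[10, 123, 114], [14, 109, 198], [14, 110, 217], [25, 32, 222], [14, 109, 201], [25, 33, 221]]
lms [[11, 139, 92], [14, 110, 192], [14, 111, 188], [26, 37, 194], [23, 33, 199], [24, 36, 213]]
lwr [[14, 109, 166], [11, 98, 70], [10, 130, 104], [10, 5, 170], [27, 34, 213], [25, 33, 217]]
```

View pics/C.png

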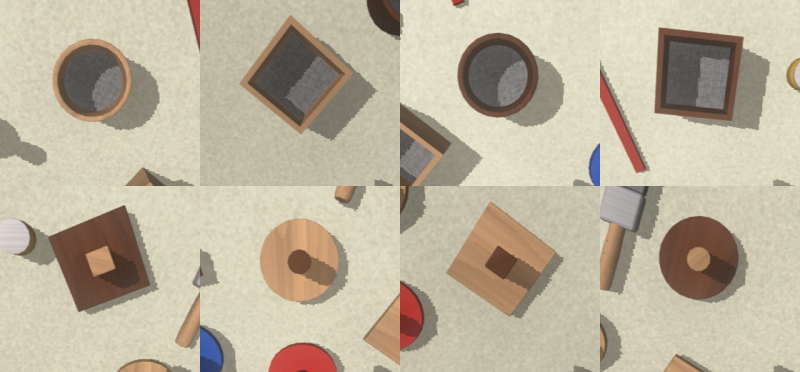

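The crops (C.png) show all eight parts clean and unobscured in this order: maple round, maple square, walnut round and walnut square boxes, then walnut square, maple round, maple square and walnut round lids. The pale lid with the dark knob at (300,260) is confirmed; red is at (303,365), blue at (208,355).

```bash
cat > m.py <<'E'
from h import *
import pickle
def hull(im,seed,rmax=75):
    "convex hull of the saturated blob(s) at the seed pixel"
    S=cv2.GaussianBlur(cv2.cvtColor(im,cv2.COLOR_RGB2HSV)[:,:,1],(3,3),0)
    m=cv2.morphologyEx((S>68).astype(np.uint8),cv2.MORPH_OPEN,np.ones((3,3)))
    cs,_=cv2.findContours(m,cv2.RETR_EXTERNAL,cv2.CHAIN_APPROX_NONE)
    cs=[c for c in cs if cv2.contourArea(c)>1000]
    c=max(cs,key=lambda c:cv2.pointPolygonTest(c,tuple(map(float,seed)),True))
    return cv2.convexHull(c)[:,0]
def fit(im,cal,seed,z,sq):
    h=hull(im,seed);w=plane(cal,h,z)[:,:2]
    f=np.zeros(im.shape[:2],np.uint8);cv2.fillConvexPoly(f,h,1)   # filled silhouette -> centroid
    ys,xs=np.nonzero(f);cen=plane(cal,np.c_[xs,ys].mean(0),z)[0,:2]
    if sq:
        (c,sz,an)=cv2.minAreaRect((w*1000).astype(np.float32)); return np.array(c)/1000,cen,sz,an,h
    (c,sz,an)=cv2.fitEllipse((cv2.approxPolyDP(h,0,True)[:,0]*0+0).astype(np.float32)) if 0 else cv2.minEnclosingCircle((w*1000).astype(np.float32))+(0,)
    return np.array(c)/1000,cen,2*sz,an,h
def proj(cal,X):
    q=cal['R']@X+cal['t'];return cal['fx']*q[0]/q[2]+cal['cx'],cal['fy']*q[1]/q[2]+cal['cy']
E
cat > t3.py <<'E'
from m import *
W=pickle.load(open('w.pkl','rb'));C=pickle.load(open('c.pkl','rb'))
def edge(im,cal,seed):
    h=hull(im,seed);f=np.zeros(im.shape[:2],np.uint8);cv2.fillConvexPoly(f,h,1);ys,xs=np.nonzero(f);return np.array([xs.mean(),ys.mean()])
for n,(im,d,cal) in C.items():
    z=.018 if n[0]=='l' else .05;sq=n[2]=='s'
    c,cen,sz,an,h=fit(im,cal,(278,107),z,sq);print(n,'c',c.round(4),'cen',cen.round(4),'size',np.round(sz,1),'ang',round(an,2))
    for v in ['0','p']:
        I,_,k=W[n[0].upper()+v]
        if n[0]=='b' : continue
        u=proj(k,np.r_[c,z])
        if not(50<u[0]<510 and 50<u[1]<250): continue
        c2=fit(I,k,u,z,sq);print('   ',v,'c',c2[0].round(4),'cen',c2[1].round(4),np.round(c2[2],1))
        p1,p2=edge(im,cal,(278,107)),edge(I,k,u)
        (o1,d1),(o2,d2)=ray(cal,p1),ray(k,p2);print('    tri',tri([(o1,d1[0]),(o2,d2[0])]).round(4))
E
python3 t3.py
```

```text
bmr c [0.533  0.3497] cen [0.5349 0.3497] size 82.9 ang 0
bms c [0.361  0.2777] cen [0.3636 0.2777] size [83.9 83.8] ang 50.0
bwr c [0.4502 0.1574] cen [0.4521 0.1574] size 82.5 ang 0
bws c [0.6511 0.1248] cen [0.6537 0.1248] size [83.5 83.7] ang 84.23
lws c [ 0.6286 -0.0945] cen [ 0.6314 -0.0946] size [91.  91.1] ang 20.86
    0 c [ 0.6284 -0.0954] cen [ 0.6297 -0.0951] [91.9 91.7]
    tri [ 0.6309 -0.0943  0.0144]
lmr c [ 0.4593 -0.1542] cen [ 0.4613 -0.1542] size 91.2 ang 0
    0 c [ 0.4605 -0.1542] cen [ 0.4617 -0.1544] 92.0
    tri [ 0.4613 -0.1542  0.0166]
    p c [ 0.4592 -0.1544] cen [ 0.4577 -0.1545] 91.3
    tri [ 0.46   -0.1535  0.0063]
lms c [ 0.3758 -0.3005] cen [ 0.3786 -0.3005] size [91.4 91.1] ang 55.22
    p c [ 0.3763 -0.2997] cen [ 0.3747 -0.2996] [92.5 91.4]
    tri [ 0.377  -0.2994  0.0235]
lwr c [ 0.5581 -0.3188] cen [ 0.5603 -0.3188] size 90.9 ang 0
    0 c [ 0.5584 -0.3177] cen [ 0.5599 -0.3178] 91.2
    tri [ 0.5601 -0.3187  0.0148]
    p c [ 0.5569 -0.3179] cen [ 0.5556 -0.3177] 91.9
    tri [ 0.5597 -0.3196  0.0076]
```

```bash
cat > pp.py <<'E'
from m import *
D=np.pi/180
POSE=dict(lwr=(.5578,-.3185,0),bwr=(.4502,.1574,0),lmr=(.4593,-.1543,0),bmr=(.533,.3497,0),
 lws=(.6286,-.0947,20.86*D),bws=(.6511,.1248,-5.77*D),lms=(.3758,-.3003,55.22*D),bms=(.361,.2777,50.0*D))
ZG=.026
def pick(n):
    x,y,a=POSE[n];down((x,y,.13),a);move_straight([x,y,ZG],vel=.12);grasp(40)
    move_straight([x,y,.19],vel=.2);s=get_state();print(n,'held',round(s['opening'],3),s['gripper_force'],round(s['clock'],1))
    assert s['opening']>.1
def place(n):
    x,y,a=POSE[n];h=ZG+.042;down((x,y,.19),a);move_straight([x,y,h+.012],vel=.15);wait(.15)
    hit=move_straight([x,y,h-.003],vel=.02,until_force=3);s=get_state();print(n,'contact',hit,(s['position']-[x,y,h]).round(4),s['force'].round(1))
    release();move_straight([x,y,.17],vel=.2)
def look(n):
    x,y,_=POSE[n];down((x-.0715,y,.22),0);wait(.15);s=get_state();im,d=camera('wrist');k=wcal(s)
    c,cen,sz,an,h=fit(im,k,proj(k,np.r_[x,y,.06]),.06,n[2]=='s')
    print(n,'lid now',c.round(4),np.round(sz,1),round(an,1),'clock',round(s['clock'],1));return im
E
cat > z.py <<'E'
from m import *
W=pickle.load(open('w.pkl','rb'));C=pickle.load(open('c.pkl','rb'))
# height where the two views' outlines coincide
for n,v in [('bmr','p'),('bwr','p'),('bms','p'),('bws','0'),('lmr','p'),('lwr','p'),('lms','p'),('lws','0')]:
    im,_,cal=C[n];I,_,k=W[n[0].upper()+v];sq=n[2]=='s';z0=.018 if n[0]=='l' else .05
    seed=proj(k,np.r_[fit(im,cal,(278,107),z0,sq)[0],z0]);e=[]
    for z in np.arange(-.02,.1,.002):
        a=fit(im,cal,(278,107),z,sq);b=fit(I,k,seed,z,sq);e.append((np.linalg.norm(a[0]-b[0]),z))
    print(n,'height',round(min(e)[1],3),'resid',round(min(e)[0],4))
E
python3 z.py; python3 - <<'E'
from pp import *
pick('lwr');place('bwr');im=look('bwr');cv2.imwrite('pics/bwr.png',im[:,:,::-1])
E
```

```text
bmr height 0.032 resid 0.0007
bwr height 0.04 resid 0.0002
bms height 0.04 resid 0.0001
bws height 0.02 resid 0.0073
lmr height 0.016 resid 0.0001
lwr height 0.014 resid 0.0002
lms height 0.014 resid 0.0
lws height 0.016 resid 0.0003
lwr held 0.267 39.18672323226929 20.5
bwr contact True [-0.0002  0.      0.0003] [-1.4  0.3  4.2]
bwr lid now [0.4503 0.1568] 90.7 0 clock 25.7
```

Contact came at the expected height (0.3 mm off) and the lid is centred to under 1 mm. The box heights from silhouette in the oblique overviews read low because the outer walls show there; the touch settles it. I'll carry on with the other three.

```bash
python3 - <<'E'
from pp import *
I=[]
for l,b in [('lmr','bmr'),('lms','bms'),('lws','bws')]:
    pick(l);place(b);I.append(look(b)[:300,120:440])
cv2.imwrite('pics/fin.png',cv2.resize(np.hstack(I),(800,250),interpolation=cv2.INTER_AREA)[:,:,::-1])
for n in ['scene','side']: cv2.imwrite(f'pics/{n}1.png',camera(n)[0][:,:,::-1])
E
```

```text
lmr held 0.274 39.17413830757141 29.6
bmr contact True [-0.0002 -0.      0.0004] [ 0.2 -0.5  3.6]
bmr lid now [0.5326 0.3489] 91.2 0 clock 35.0
lms held 0.278 40.06971001625061 40.0
bms contact True [-0.0001 -0.      0.0003] [ 0.3 -0.2  3.9]
bms lid now [0.3609 0.2776] [91.4 91.3] 50.0 clock 46.0
lws held 0.274 39.30874764919281 50.5
bws contact True [0.     0.0001 0.0004] [-0.2 -0.   4.3]
bws lid now [0.6512 0.1241] [90.7 91.1] 84.2 clock 54.9
```

View pics/fin.png

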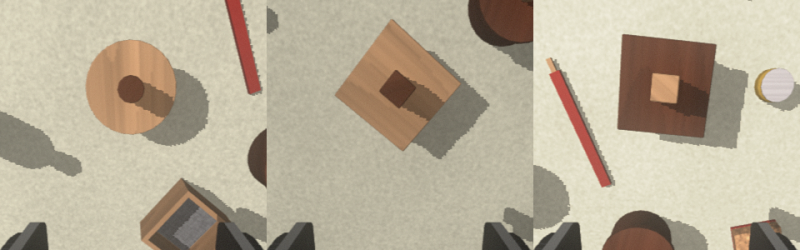

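View pics/side1.png

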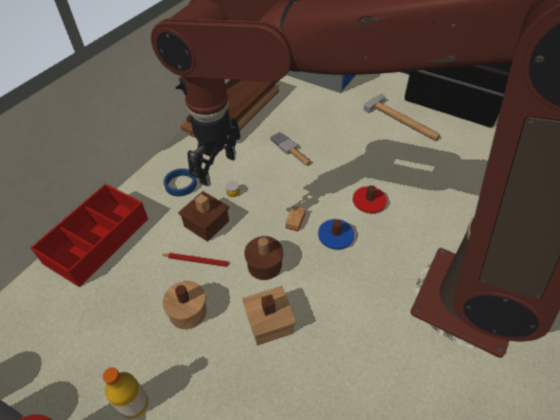

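All four boxes are closed with matching lids lying flat: in the side view, walnut square (204,213), walnut round (264,257), maple round (186,302) and maple square (270,312). Red (370,198) and blue (337,233) are untouched, and the gripper is clear of everything.

```bash
python3 -c "
from cell import *
print(close_job())"
```

```text
the job is handed in; nothing more can be done
None
```

All four boxes are closed with their matching lids, each centred to within about 1 mm and fully home, the square lids lined up with their boxes, the look-alikes untouched; the job was handed in at about 55 s of the 117 s allowed.

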